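# Drive the fixture wedge tight on a blank flange

### The arm

A 7-joint arm with a two-finger parallel gripper is mounted at the origin on a cart in front of the work surface, level with it; the furniture and walls round the work are solid. World frame = base frame: x ahead of the robot, y to its left, z up, the work surface at z = 0. Lengths are in m, angles in rad, forces in N, time in s.
With the tool pointing down it reaches from about 0.4 to 0.9 m from the base axis. Payload 5.6 kg.
Tool frame: the origin (TCP) lies midway between the tips of the shut fingers; the grasp point (between the pads) lies 19 mm behind it; z points along the fingers, y is the line along which they close (so a half turn about z gives the same grasp; the last joint's range is limited). The gripper opens to 92 mm and grips with 3 to 60 N. Pads are 20 mm wide; open, the fingers measure 128 mm over their backs; the gripper's body (75 mm by 189 mm) begins 69 mm behind the grasp point.
Start: joints at [1.281, 0.468, -0.012, 1.603, 0.006, 1.071, -0.056], TCP at [0.159, -0.63, 0.215] pointing down, gripper open.
Joint ranges: [-2.53, 2.53], [-0.31, 2.02], [-1.57, 1.55], [0.28, 2.44], [-1.29, 4.43], [0.15, 1.84], [-2.92, 2.92]. Speed limits (rad/s): [2.57, 2.57, 3.14, 3.14, 3.14, 3.14, 3.14].

### API

Orientations are given as a 3x3 rotation matrix whose columns are the frame's x, y, z axes.
In Python, from station import env, effector, solver, viewer, workorder, search_frame, tip_of gives the robot as it stands. Calls block until the motion is done:
- env.reach(position, orientation): joint-space move of the TCP to a pose.
- env.movel(position, frame=None, rate=0.15): straight line of the TCP; frame=None keeps the orientation; rate is the mean speed in m/s.
- env.goto_joints(angles): joint-space move.
- effector.release() and effector.grasp(squeeze=None): open the fingers fully, or close them until they stop; squeeze is the grip in N (None keeps the last).
- env.pause(seconds).
- solver.inverse_kinematics(position, orientation): joint angles nearest the present ones, or None.
- env.sense(): the state.
- viewer.read_camera(name): name is "side" or "top" or "wrist"; returns (picture, depth): 420x560x3 uint8, red, green, blue; 420x560 float32, m along the optical axis (not along the pixel's ray), 0 where there is no reading.
- viewer.camera_info(name): a dict with "intrinsics" (3x3 intrinsics, pixels), "eye" and "rotation" of the camera in the world; the wrist camera has in their place "T_tool_cam" (4x4, takes a point from camera to tool coordinates, whose origin is the TCP and whose axes are the flange's). Camera axes: x right, y up, looking along -z (the intrinsics and any distortion apply to the point x, -y, -z); pixel columns grow to the right and rows downward; lengths in m; the calibration is good to about 2 mm. A picture is of the moment at which its call begins: read the wrist's pose just before it. camera_info takes no time and is no camera call.
A pose or a line that the arm cannot do raises env.PlanningError and nothing moves.
- workorder.finish_job(): hands the job in; it is judged then, once.
Trained networks look in the newest picture that a camera, given by its name, has taken for a name from the list of things; names that differ only in an ending like _2 or _b are one class to them, and where a whole thing is asked for, a point or a joint stands for the part that bears it (a point fixed in the world has none). Each returns a list of dicts, best first, with "score" (0 to 1); they miss things now and then, are a little off and sometimes report something else, mostly with a low value. They report only what shows in the picture. A call takes as long as a camera call. They do not tell look-alikes from the thing itself.
- search_frame(camera, name): "at" ([x, y, z] in m, in world coordinates, good to about 4 mm: the middle of the surface that is visible of it).
- tip_of(camera, name): "at" ([x, y, z] in m, in world coordinates, good to about 4 mm: a listed point, or the origin of a listed thing).
The state is a dict: "t": time; "joint_positions": joint angles; "joint_velocities": joint speeds; "tau": joint torques, N m; "ee_pos": TCP position; "tcp_rot": TCP orientation; "wrist_force": force on the tool from outside, world axes, zero at the start; "moment": the same for the moment, N m; "gripper_width": finger opening in m; "grasp_force": force on a finger pad.
Only numpy, scipy, OpenCV 4.12 (cv2) and the standard library are available. Lean on these libraries where they do the work, as an engineer would, in place of code of your own. Each camera call takes 0.05 s, during which the arm holds its last target. There are 200 camera calls.

### The job

A round blank flange lies loose in the wedge fixture and must be clamped there so that its sealing face can be dressed. Pick up the mallet and drive the sliding wedge in with separate light taps on its thick end, drawing the mallet back between taps, until a tap no longer moves it and its jaw holds the flange tight and fully home in the V-stop. Touch the wedge with nothing but the mallet and the flange not at all, and do not hit hard; then lay the mallet flat on the bench clear of the fixture, leaving the other things where they are.

Things in the scene. Friction and masses are not known exactly. Their poses are not given: they have to be found in the camera images.
- fixture: Fixed wedge fixture: aluminium plate 20 mm thick, flat on the bench. Origin on the bench; x across it (away from the robot), y along the wedge (to the robot's left), z up. Plate from x -85 to +105, y -100 to +50 mm. A dark rail with keeper strip (top 47.5 mm above the bench, x -80 to -42 mm, as long as the plate) holds the wedge at the near side. The wedge is driven along -y of this frame.
- v_stop: Dark steel V-stop, 20 mm tall, screwed on the plate through slots at the far side, so its distance from the rail differs from job to job by some mm; its 90 degree V opens towards the jaw. Axes as the fixture's. Origin on the plate, 20 mm above the bench, straight under the centre of a flange that is fully home. Its raised seat, 10 mm thick, carries the flange.
- flange_home (a point): Point on the seat of the V-stop, 30 mm above the bench: where the origin of the flange is when it is fully home, against both flanks of the V.
- flange: Loose blank steel flange, a disc 70 mm across and 13 mm thick, 0.31 kg, lying flat on the seat; origin at the centre of its underside. At the start it lies 2 to 4 mm short of home, towards the jaw, which does not touch it yet and will push it home.
- wedge: Bright steel wedge 150 mm long, 22 mm tall, 10 mm thick at the thin end, 40 mm at the thick end (taper 1:5), 0.5 kg, beside the rail; its thick end sticks out to the robot's left. It is captive and only slides along y of the fixture, 70 mm at most; it needs about 8 N to slide when free and stays where it is left. Axes as the fixture's; origin on its underside, on the rail face, half-way along.
- jaw: Dark steel sliding jaw, 60 mm wide (y), 20 mm tall, between wedge and flange. Its slanting back rides on the wedge's slanting face: for each 5 mm that the wedge advances, the jaw moves 1 mm along +x of the fixture. Its flat front face pushes the flange into the V-stop. Axes as the fixture's; origin on the plate, 20 mm above the bench, in the middle of the front face.
- wedge_head (a point): Centre of the flat thick end face of the wedge (40 mm wide, 22 mm tall, 31 mm above the bench): the face to strike, looking along +y of the fixture. It advances 25 to 60 mm until the wedge is tight and is then still at least 10 mm outside the plate's edge. At the end the resistance rises steeply within 1 or 2 mm; a tap that is stopped at 15 to 25 N seats it tight, over 110 N is hard.
- mallet: Soft-faced mallet, about 0.45 kg, lying flat, 207 mm long. Origin on the bench under the middle of its head: a cylinder of 34 mm diameter, 96 mm long along y of its frame, a flat white face at either end, 48 mm from the middle. The handle points to -x, level, centre line 17 mm above the bench: shank 20 mm wide, 22 mm tall from 25 to 94 mm from the middle, then a black grip 26 mm wide to 190 mm.
- mallet_head (a point): Centre of the mallet's head, 17 mm above its underside.
- mallet_grip (a point): Point on the centre line of the mallet's shank, 45 mm from the middle of the head, near the balance point: the place to hold it, across the shank (20 mm wide).
- tape_roll: Bystander: roll of beige tape lying flat, 96 mm across, 25 mm tall; origin at the centre of its underside.
- gasket_pack: Bystander: pack of copper gasket rings, 49 mm across, 10 mm tall; origin at the centre of its underside.
- open_spanner: Bystander: steel spanner 150 mm long, 8 mm thick; origin at the centre of its underside.
Things that resemble listed ones, but are neither listed nor needed, are in the scene too. Of the things like the flange, leave any that is brown, green or yellow; of the rest the larger one is meant.

How it is judged:
By the outcome, as a careful person would: the job done as asked, in the order asked, and still so for the second after the job is handed in, with the robot touching nothing.
It also fails if it takes over 51 s, if anything falls off the work surface, if the arm or the gripper's body presses on something with over 40 N, if the wrist force passes 120 N, or if a joint passes its speed limit or range.

## Working session

There is one attempt and no reset: what is moved stays moved. The work goes in short steps, each a Python script; the robot and the scene stay as the last script left them, time stands still between calls to the robot, and variables do not carry over. Pictures are saved under pics/ and viewed, at most 10 in all, crops included, and the job is handed in when it is done.

```bash
ls; mkdir -p pics; python3 - <<'E'
from station import *
import cv2, numpy as np
ims=[]
for c in ["top","side"]:
    p,d=viewer.read_camera(c); np.savez(f"{c}0.npz",p=p,d=d)
    cv2.imwrite(f"pics/{c}0.png",p[:,:,::-1])
    print(c,viewer.camera_info(c))
    for n in ["mallet_head","mallet_grip","wedge_head","flange","flange_home","fixture","wedge","jaw","v_stop"]:
        print(n,[(np.round(r["at"],3).tolist(),round(r["score"],2)) for r in tip_of(c,n)[:3]])
print(env.sense()["t"])
E
```

```text
pics
top {'intrinsics': array([[500.94128266,   0.        , 278.49487417],
       [  0.        , 500.94128266, 208.22364634],
       [  0.        ,   0.        ,   1.        ]]), 'eye': array([ 0.51002799, -0.03810764,  1.25548443]), 'rotation': array([[ 0.00273558,  0.99872464, -0.05041436],
       [-0.99991951,  0.00335647,  0.01223512],
       [ 0.01238873,  0.05037683,  0.99865344]])}
mallet_head [([0.564, 0.228, 0.019], 0.64), ([0.559, -0.04, 0.02], 0.42)]
mallet_grip [([0.46, -0.322, 0.002], 0.63), ([0.52, 0.215, 0.018], 0.59), ([0.566, 0.232, -0.001], 0.3)]
wedge_head [([0.585, 0.082, 0.029], 0.68)]
flange [([0.703, -0.239, -0.002], 0.9), ([0.569, -0.251, -0.001], 0.73), ([0.394, 0.009, -0.005], 0.68)]
flange_home [([0.601, -0.05, 0.029], 0.81)]
fixture [([0.574, -0.036, -0.002], 0.79), ([0.601, -0.051, 0.029], 0.36)]
wedge [([0.54, 0.011, 0.02], 0.91), ([0.675, -0.392, 0.003], 0.32)]
jaw [([0.558, -0.038, 0.021], 0.64)]
v_stop [([0.603, -0.053, 0.02], 0.84), ([0.598, -0.055, 0.027], 0.15)]
side {'intrinsics': array([[388.10732631,   0.        , 279.00989959],
       [  0.        , 388.10732631, 211.38674028],
       [  0.        ,   0.        ,   1.        ]]), 'eye': array([0.34276514, 0.61168426, 0.66654949]), 'rotation': array([[-0.94417609,  0.22823016, -0.23757631],
       [-0.32916892, -0.62425154,  0.70848982],
       [ 0.01339137,  0.74714189,  0.66452966]])}
mallet_head [([0.564, 0.232, 0.018], 0.89), ([0.677, -0.392, -0.001], 0.68)]
mallet_grip [([0.524, 0.216, 0.014], 0.72), ([0.602, -0.049, 0.024], 0.57)]
wedge_head [([0.583, 0.084, 0.036], 0.79)]
flange [([0.598, -0.053, 0.033], 0.69), ([0.741, -0.106, 0.0], 0.66), ([0.397, 0.011, -0.002], 0.66)]
flange_home [([0.602, -0.051, 0.03], 0.87)]
fixture [([0.572, -0.043, 0.004], 0.77)]
wedge [([0.538, 0.018, 0.021], 0.56)]
jaw [([0.561, -0.035, 0.023], 0.59)]
v_stop [([0.603, -0.048, 0.025], 0.73)]
1.0
```

View pics/top0.png

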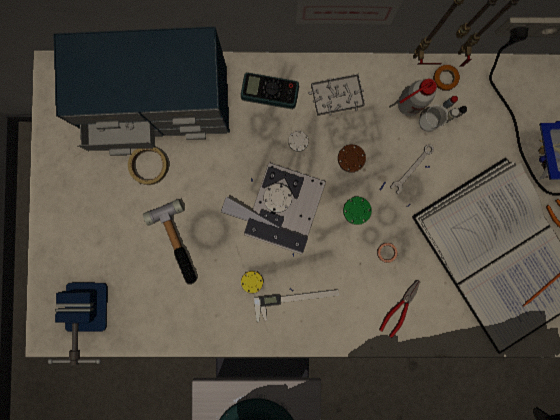

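View pics/side0.png

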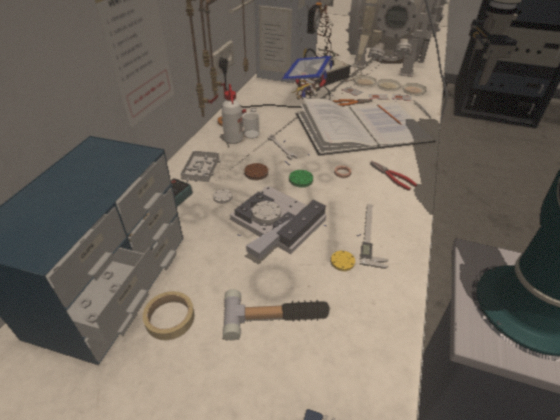

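The top view shows the mallet head at about (164,211) with its handle running to (187,275). The wedge's thick end is at about (228,205) and the fixture is yawed about -18°. The flange in the V is at (277,196), and the side view agrees with all of this. Next I'll refine the positions from the depth image.

```bash
cat > h.py <<'E'
from station import *
import cv2, numpy as np
def cloud(c,d):
    i=viewer.camera_info(c);K=i["intrinsics"];v,u=np.indices(d.shape)
    P=np.stack([(u-K[0,2])/K[0,0]*d,-(v-K[1,2])/K[1,1]*d,-d],-1)
    return P@i["rotation"].T+i["eye"]
def rot(yaw):  # tool down, tool y along frame y (yaw), x reversed-handed
    c,s=np.cos(yaw),np.sin(yaw)
    return np.array([[-c,-s,0],[-s,c,0],[0,0,-1.]])
E
python3 - <<'E'
from h import *
z=np.load("top0.npz");P=cloud("top",z["d"])
def rect(m,name):
    n,l,st,_=cv2.connectedComponentsWithStats(m.astype(np.uint8));k=1+np.argmax(st[1:,4])
    q=P[l==k]; r=cv2.minAreaRect((q[:,:2]*1000).astype(np.float32)); print(name,len(q),np.round(r[0],1),np.round(r[1],1),round(r[2],1),"z",np.round(np.percentile(q[:,2],[5,50,95]),4)); return q
box=lambda x0,x1,y0,y1:(P[...,0]>x0)&(P[...,0]<x1)&(P[...,1]>y0)&(P[...,1]<y1)
Z=P[...,2]
print("bench z",np.median(Z[box(.4,.5,0.05,.1)]))
b=box(.45,.72,-.16,.14)
rect(b&(Z>.0445),"rail")
rect(b&(Z>.012),"fixture all")
q=P[b&(Z>.036)&(Z<.0445)];print(len(q))
# mallet
m=box(.36,.62,.12,.32)&(Z>.008); q=rect(m,"mallet")
rect(m&(Z>.027),"mallet head-ish")
# flange & things in fixture frame
yaw=np.radians(-18);R=np.array([[np.cos(yaw),-np.sin(yaw)],[np.sin(yaw),np.cos(yaw)]])
for c in ((.565,.23),):pass
# mallet principal axis
x=q[:,:2]-q[:,:2].mean(0);w,V=np.linalg.eigh(x.T@x);print("mallet axis deg",np.degrees(np.arctan2(*(V[:,1][::-1]))))
# IK
for nm,yw,p in (("grip",np.radians(19),[.524,.2165,.006]),("strike",np.radians(-18),[.555,.155,.02])):
    for f in (0,np.pi):
        a=solver.inverse_kinematics(np.array(p),rot(yw+f));print(nm,f,None if a is None else np.round(a,2))
E
```

```text
bench z -0.000118921030076935
rail 911 [510.8 -44. ] [156.8  46.6] 70.8 z [0.0449 0.0478 0.0517]
fixture all 5028 [584.7 -35. ] [219.8 189.5] 71.7 z [0.017  0.0392 0.0493]
1722
mallet 1263 [482.7 197.4] [206.3  96.5] 23.1 z [0.0187 0.0299 0.0357]
mallet head-ish 914 [481.9 197.8] [202.6  96.4] 22.7 z [0.0277 0.0314 0.0362]
mallet axis deg -156.81789768068666
grip 0 [ 0.21  0.86 -0.9   1.89  0.9   0.86  0.74]
grip 3.141592653589793 [-0.03  0.71 -0.54  1.9   0.56  0.69 -2.15]
strike 0 [ 0.16  0.73 -0.65  1.87  0.62  0.76  0.42]
strike 3.141592653589793 [-0.02  0.66 -0.4   1.88  0.39  0.68 -2.54]
```

```bash
python3 - <<'E'
import cv2
a=cv2.imread("pics/top0.png")[150:290,140:340];cv2.imwrite("pics/top0c.png",cv2.resize(a,None,fx=4,fy=4,interpolation=cv2.INTER_CUBIC))
E
```

```text
(no output)
```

View pics/top0c.png

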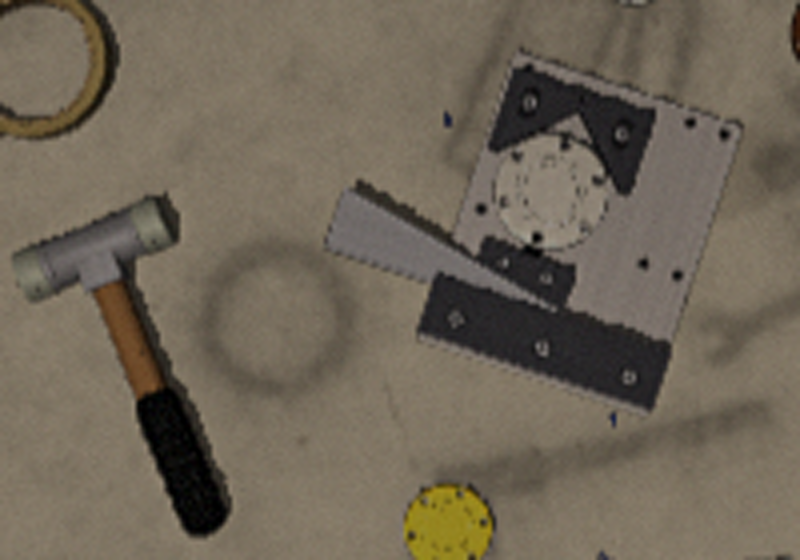

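```bash
python3 - <<'E'
from h import *
z=np.load("top0.npz");P=cloud("top",z["d"]);Z=P[...,2]
yaw=np.radians(-18.7);c,s=np.cos(yaw),np.sin(yaw);R=np.array([[c,-s],[s,c]])
q=P.reshape(-1,3);f=(q[:,:2]-[.575,-.040])@R*1000
for nm,m in (("rail",(q[:,2]>.0445)&(abs(f[:,0]+61)<30)&(abs(f[:,1]+25)<90)),("wedgehead",(abs(q[:,2]-.042)<.006)&(abs(f[:,0]+22)<30)&(f[:,1]>70)&(f[:,1]<140))):
    r=f[m];print(nm,len(r),np.round(np.percentile(r,[1,5,50,95,99],axis=0),1).tolist())
    if nm=="wedgehead":
        for a,b in((75,90),(90,105),(105,125)):
            k=r[(r[:,1]>a)&(r[:,1]<b)];print(a,b,np.percentile(k[:,0],[2,98]).round(1))
m=np.radians(22.5);g=np.array([.5627,.2305])-.044*np.array([np.cos(m),np.sin(m)])
env.reach(np.r_[g,.13],rot(m));print(env.sense()["t"])
env.movel(np.r_[g,.004],rate=.12)
effector.grasp(60);st=env.sense();print(st["t"],st["gripper_width"],st["grasp_force"],st["ee_pos"],st["wrist_force"])
env.movel(np.r_[g,.07],rate=.12);st=env.sense();print(st["t"],st["gripper_width"],st["grasp_force"],st["wrist_force"],st["moment"])
p,d=viewer.read_camera("side");cv2.imwrite("pics/side1.png",p[:,:,::-1])
p,d=viewer.read_camera("top");np.savez("top1.npz",p=p,d=d)
print(tip_of("side","mallet_head")[:2])
E
```

```text
rail 1882 [[-81.8, -99.4], [-78.4, -86.6], [-62.1, -19.0], [-47.4, 34.0], [-40.4, 45.8]]
wedgehead 267 [[-51.3, 70.3], [-49.9, 72.6], [-34.7, 95.1], [-18.8, 114.9], [-15.9, 116.7]]
75 90 [-50.9 -20.6]
90 105 [-50.7 -17.8]
105 125 [-50.8 -15.1]
4.225
6.5083 0.01979018003389354 59.990331530570984 [0.52197668 0.21380376 0.00398914] [ 0.87794797 -0.35305681 -0.61422272]
7.2083 0.019350573227105226 59.98854160308838 [-0.38455117 -0.07831426 -2.60325028] [ 0.02295095  0.02060318 -0.03203253]
[{'at': [0.562, 0.2323, 0.0826], 'score': 0.88}]
```

View pics/side1.png

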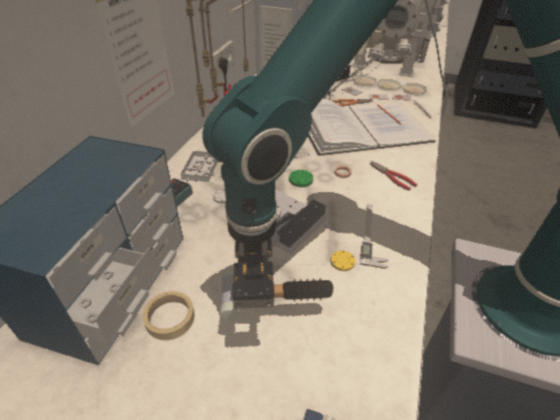

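The mallet is held level across the shank, with its head at about (240,300) and no visible tilt. The wedge head spans x_f -51 to -15 and its face is at y_f of about 119. Next is the standoff position and a first logged tap.

```bash
cat >> h.py <<'E'
YF=np.radians(-18.7);C,S=np.cos(YF),np.sin(YF);RF=np.array([[C,-S],[S,C]]);O=np.array([.575,-.040])
def W(x,y,z=.018): return np.r_[O+RF@[x,y],z]       # fixture -> world (m)
def st():
    s=env.sense();f=(s["ee_pos"][:2]-O)@RF;w=s["wrist_force"][:2]@RF
    return s["t"],f[1]-.048,w[1],s
XT=-.076
def face(y,rate): env.movel(W(XT,y+.048),rate=rate)
def tap(y0,dmax,step=.002,fstop=15,back=.02,verbose=True,rate=.06):
    """approach to face pos y0, then press in small steps up to dmax or fstop, draw back"""
    face(y0,.15);F0=st()[2];log=[];y=y0;con=None
    while y>y0-dmax-1e-9:
        y-=step;face(y,rate);t,yy,f,s=st();log.append((round(t,2),round(y*1e3,1),round(yy*1e3,2),round(f-F0,1)))
        if f-F0>fstop: break
    face(y+back,.2)
    if verbose: print(*log,sep="\n")
    t,yy,f,s=st();print("end t",round(t,2),"F0",round(F0,1),"back",round(yy*1e3,1),"width",round(s["gripper_width"],4));return y,log
E
python3 - <<'E'
from h import *
env.reach(W(XT,.15+.048,.075),rot(YF));print(st()[:3])
face(.15,.12);print(st()[:3])
tap(.130,.018,step=.003)
p,d=viewer.read_camera("side");cv2.imwrite("pics/side2.png",p[:,:,::-1])
p,d=viewer.read_camera("top");cv2.imwrite("pics/top2.png",p[:,:,::-1])
for n in("mallet_head","wedge_head"):
    for c in("side","top"):print(n,c,[(((np.array(r["at"])[:2]-O)@RF).round(4),r["at"][2],r["score"]) for r in tip_of(c,n)[:1]])
E
```

```text
(7.9083, np.float64(0.15034951181436046), np.float64(0.29869890887168465))
(8.5333, np.float64(0.15058794391225316), np.float64(-0.19350497789195253))
(9.07, 127.0, np.float64(127.41), np.float64(0.3))
(9.32, 124.0, np.float64(123.85), np.float64(-0.1))
(9.57, 121.0, np.float64(120.68), np.float64(-0.3))
(9.82, 118.0, np.float64(117.73), np.float64(-0.1))
(10.07, 115.0, np.float64(116.71), np.float64(5.8))
(10.32, 112.0, np.float64(114.46), np.float64(5.9))
(10.57, 109.0, np.float64(111.62), np.float64(7.1))
end t 10.82 F0 0.3 back 129.4 width 0.0193
mallet_head side []
mallet_head top []
wedge_head side []
wedge_head top [(array([-0.0274,  0.1148]), 0.0302, 0.66)]
```

View pics/side2.png

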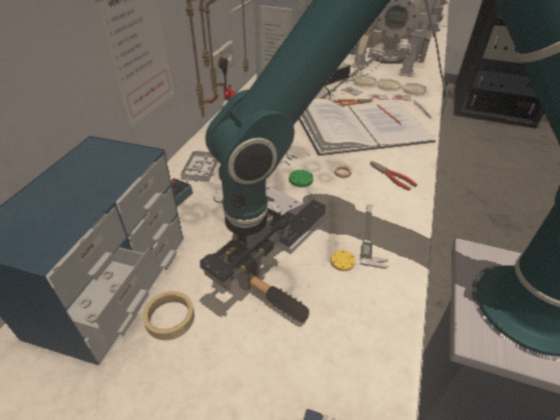

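Arm stiffness is about 2.7 N/mm, so light single-stroke taps are safe. The picture shows the mallet at the thick end with the handle clear of the rail. I'll continue the taps.

```bash
python3 - <<'E'
from h import *
y=.1116;n=0;ov=.0095
while n<13:
    F0=st()[2];face(y-ov,.08);t,yy,f,s=st();face(max(yy,y-ov)+.020,.2)
    w=s["wrist_force"];print(round(t,2),"cmd",round((y-ov)*1e3,1),"face",round(yy*1e3,2),"adv",round((y-yy)*1e3,2),"F",round(f-F0,1),"Mz",round(s["moment"][2],2),"z",round(s["ee_pos"][2],4));n+=1
    if f-F0>13 or yy<.055: break
    y=yy
E
```

```text
11.6 cmd 102.1 face 101.72 adv 9.88 F 3.4 Mz 0.16 z 0.0182
12.38 cmd 92.2 face 91.24 adv 10.47 F 3.3 Mz 0.12 z 0.018
13.16 cmd 81.7 face 80.94 adv 10.31 F 5.1 Mz 0.17 z 0.018
13.93 cmd 71.4 face 70.49 adv 10.45 F 2.1 Mz 0.11 z 0.018
14.72 cmd 61.0 face 63.06 adv 7.43 F 9.9 Mz 0.26 z 0.0183
15.49 cmd 53.6 face 59.73 adv 3.33 F 16.8 Mz 0.51 z 0.0188
```

```bash
python3 - <<'E'
from h import *
for cmd in (.0525,.0515):
    F0=st()[2]
    face(cmd,.08);t,yy,f,s=st();env.pause(.1);_,y2,f2,_=st();face(yy+.022,.2)
    print(round(t,2),"cmd",cmd,"face",round(yy*1e3,2),round(y2*1e3,2),"F",round(f-F0,1),round(f2-F0,1),"Mz",round(s["moment"][2],2))
E
```

```text
16.27 cmd 0.0525 face 59.2 59.17 F 17.6 17.4 Mz 0.6
17.18 cmd 0.0515 face 58.97 58.97 F 20.8 20.8 Mz 0.61
```

```bash
python3 - <<'E'
from h import *
for cmd in (.0505,.0505):
    F0=st()[2]
    face(cmd,.08);t,yy,f,s=st();face(yy+.022,.2)
    print(round(t,2),"cmd",cmd,"face",round(yy*1e3,2),"F",round(f-F0,1),"Mz",round(s["moment"][2],2))
face(.12,.2)
env.movel(W(XT,.12+.048,.08),rate=.2)
# swing aside: back toward original place
m=np.radians(22.5);g=np.array([.5627,.2305])-.044*np.array([np.cos(m),np.sin(m)])
env.reach(np.r_[g,.07],rot(m));print(st()[0])
p,d=viewer.read_camera("top");np.savez("top3.npz",p=p,d=d)
for n in("flange","flange_home","wedge_head","jaw"):print(n,[(((np.array(r["at"])[:2]-O)@RF).round(4),r["at"][2],r["score"]) for r in tip_of("top",n)[:2]])
a=p[130:300,150:350,::-1];cv2.imwrite("pics/top3c.png",cv2.resize(a,None,fx=3.5,fy=3.5,interpolation=cv2.INTER_CUBIC))
E
```

```text
18.12 cmd 0.0505 face 58.6 F 20.9 Mz 0.63
18.94 cmd 0.0505 face 58.56 F 21.0 Mz 0.59
20.5667
flange [(array([ 0.1845, -0.1486]), -0.0036, 0.91), (array([ 0.022 , -0.0038]), 0.0296, 0.9)]
flange_home [(array([ 0.0262, -0.0013]), 0.0276, 0.61), (array([-0.0961,  0.2503]), 0.0621, 0.61)]
wedge_head [(array([-0.0301,  0.0632]), 0.0314, 0.85), (array([-0.0959,  0.2518]), 0.0606, 0.62)]
jaw [(array([-0.0987,  0.2509]), 0.0803, 0.65), (array([-0.0074, -0.0018]), 0.0201, 0.62)]
```

View pics/top3c.png

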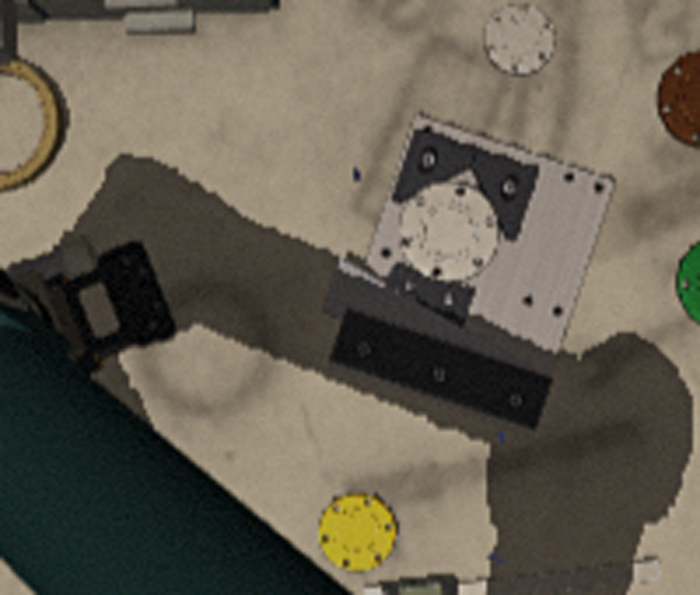

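The flange at (450,232) sits against both V flanks, with the jaw touching it. Two identical 21 N taps moved the wedge less than 0.05 mm, so it is tight. Now I'll lay the mallet down.

```bash
python3 - <<'E'
from h import *
m=np.radians(22.5);g=np.array([.5627,.2305])-.044*np.array([np.cos(m),np.sin(m)])
env.movel(np.r_[g,.0045],rate=.1);print(st()[0],env.sense()["wrist_force"])
effector.release();env.movel(np.r_[g,.15],rate=.12)
env.reach(np.array([.45,.0,.30])+[-.02,.30,0],rot(m));env.pause(.3);print(st()[0],env.sense()["gripper_width"])
for c in("side","top"):
    p,d=viewer.read_camera(c);cv2.imwrite(f"pics/{c}4.png",p[:,:,::-1])
    for n in("mallet_head","mallet_grip","wedge_head"):print(c,n,[(np.round(r["at"],3),round(r["score"],2)) for r in tip_of(c,n)[:2]])
E
```

```text
21.625 [-1.25961457 -1.31788284 -0.73520213]
25.2167 0.09177317980420915
side mallet_head [(array([0.562, 0.229, 0.019]), 0.96)]
side mallet_grip [(array([0.523, 0.214, 0.013]), 0.58)]
side wedge_head [(array([0.565, 0.035, 0.036]), 0.41)]
top mallet_head [(array([0.565, 0.226, 0.019]), 0.82), (array([ 0.603, -0.055,  0.026]), 0.27)]
top mallet_grip [(array([0.52 , 0.214, 0.018]), 0.89)]
top wedge_head [(array([0.566, 0.032, 0.031]), 0.87), (array([ 0.6  , -0.054,  0.03 ]), 0.48)]
```

View pics/side4.png

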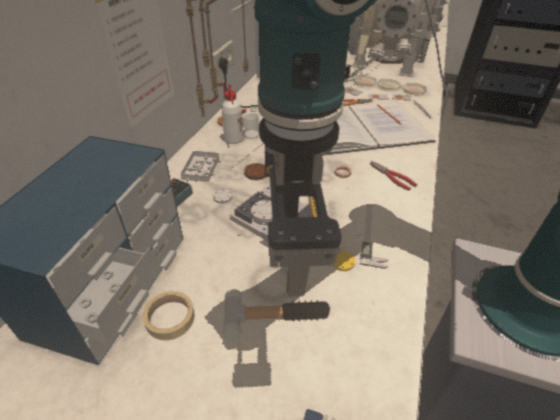

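The mallet lies flat on the bench, head at about (234,310), clear of the fixture, and the gripper is free above it.

```bash
python3 -c "
from station import *
print(workorder.finish_job())"
```

```text
the job is handed in; nothing more can be done
None
```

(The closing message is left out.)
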